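# Nudge a lens barrel up the gutter to its stop

## Task

With a fingertip behind it, push the lens barrel that lies at the bottom of the sloped gutter up the slope, over the small kerb near the top and home against the end stop, so that it stays there and cannot roll back when you let go. Keep the finger on it until it is over the kerb, do not lift it, do not ram it against the stop, leave the other things on the bench where they are, and finish with the robot clear of everything.

Things in the scene. Friction and masses are not known exactly. Their poses are not given: they have to be found in the camera images.
- gutter: Aluminium U-channel on a stand fixed to the bench, 280 mm long, 60 mm wide inside, walls 12 mm above its floor. Rises 7 degrees along its own x (uphill); y across, z square to the floor. Origin: floor's upper face, mid length and width, 55 mm above the bench. A lip 9 mm high, 5 mm thick closes the low end (uphill face at x = -134 mm).
- barrel: Lens barrel to push: slippery black cylinder, 50 mm diameter, 56 mm long, two bright bands, about 0.2 kg, lying across the gutter against the low lip; rolls freely and runs back if let go on the slope. Origin: its centre; own y = axle. It stands well above walls and lip: a fingertip fits behind it (downhill) at centre height, over walls and lip.
- saddle: Grey plastic insert clamped in the gutter's upper part, place varies, does not move; axes as the gutter's. Origin: the barrel's centre when home, 27 mm above the gutter floor. A wedge rises from x = -40 mm to the kerb; behind it a floor plate 2 mm thick, then the end stop: upright face at x = +27 mm, 58 mm wide, top 13 mm above the origin.
- kerb (a point): Middle of the kerb's crest on the insert: a sharp edge across the gutter, 6 mm above the gutter floor and 4 mm above the plate behind it, 14 mm downhill of the insert's origin. Once its centre is past the crest the barrel drops in by itself and rests leaning on the kerb, with 2 mm of play before the stop.
- spare_barrel: Bystander: an identical barrel standing upright on the bench beside the gutter, 50 mm in diameter, 56 mm tall. Origin: centre of its underside.
- camera_module: Bystander: black camera housing, 60 x 80 x 45 mm, with a short lens on its -x face, on the bench on the other side of the gutter. Origin: centre of its underside.
- screwdriver: Bystander: screwdriver lying on the bench, along its own x. Origin: its underside, near mid length.
There are look-alikes about, which are no part of the job. Leave any brown look-alike of the barrel alone.

How it is judged:
On the way:
1. a finger is on the barrel while it climbs the kerb (contact force between the fingers and barrel above 0.1 N and x of barrel in the frame of saddle between -0.045 and -0.01 m).
At the end, for the whole second after the job is handed in: The barrel rests in the seat between kerb and end stop: its centre within -4 to +5 mm of the saddle's origin along the gutter, 6 mm across and -4 to +3 mm square to the floor, and it is at rest (below 20 mm/s and 0.5 rad/s) (x of barrel in the frame of saddle between -0.004 and 0.005 m and y of barrel in the frame of saddle between -0.006 and 0.006 m and z of barrel in the frame of saddle between -0.004 and 0.003 m and linear speed of barrel below 0.02 m/s and angular speed of barrel below 0.5 rad/s); the robot touches nothing.
It fails at once if the barrel is lifted: its centre more than 42 mm above the gutter floor (it rides at 25 to 31 mm) (z of barrel in the frame of gutter above 0.042 m).
It fails at once if the barrel falls out of the gutter (z of barrel in the frame of gutter below 0.015 m).
It fails at once if the barrel is rammed against the kerb or stop with more than 30 N (contact force between barrel and saddle above 30 N).
It fails at once if the spare barrel, camera module or screwdriver is moved more than 20 mm (distance of any of spare_barrel, camera_module, screwdriver from where it was at the start of the episode above 0.02 m).
It also fails if it takes over 38 s, if anything falls off the work surface, if the arm or the gripper's body presses on something with over 40 N, if the wrist force passes 120 N, or if a joint passes its speed limit or range.

## Robot

A 7-joint arm with a two-finger parallel gripper is mounted at the origin on the work surface. World frame = base frame: x ahead of the robot, y to its left, z up, the work surface at z = 0. Lengths are in m, angles in rad, forces in N, time in s.
With the tool pointing down it reaches from about 0.4 to 0.85 m from the base axis. Payload 10.4 kg.
Tool frame: the origin (TCP) lies on the centre line of the jaws, within the pads' length; the fingertips stand 19 mm ahead of it and the grasp point (between the pads) is the TCP; z points along the fingers, x is the direction in which the jaws open and shut, and the axes are right-handed (so a half turn about z gives the same grasp; the last joint's range is limited). The gripper opens to 85 mm and grips with 20 to 120 N. Pads are 22 mm wide; open, the fingers measure 114 mm over their backs; the gripper's body (76 mm by 85 mm) begins 54 mm behind the grasp point. The pads swing forward as they close: fully open they stand 13 mm farther back than shut.
Start: joints at [1.297, 0.332, -0.065, 1.46, 0.022, 1.35, -0.088], TCP at [0.155, -0.605, 0.223] pointing down, gripper open.
Joint ranges: [-2.6, 2.6], [-0.5, 2.12], [-1.47, 1.34], [0.16, 2.42], [-1.27, 4.41], [0.06, 2.06], [-2.6, 2.6]. Speed limits (rad/s): [2.22, 2.22, 2.79, 2.79, 3.14, 3.14, 3.14].

## Interface

Orientations are given as [roll, pitch, yaw] about the fixed x, y, z axes, in that order (R = Rz(yaw) Ry(pitch) Rx(roll)).
In Python, from bench import sense, snapshot, order, outline_of, mark_of gives the robot as it stands. The module is installed in compiled form; this text tells all that it offers.
- The arm moves only by the tool servo_tool, never from a script. Its argument "rows" is a list of rows, each an object of numbers: "dx", "dy", "dz": the shift along the world's x, y, z in m; "ax", "ay", "az": the turn, a rotation vector about the world's x, y, z in rad. A call has 1 to 10 rows; each row shifts and turns the commanded pose from where the row before left it; what a row does not reach is not made up. A row lasts 1/8 s, in which the tool goes at most 62.5 mm and 10.7 degrees, less where a joint would pass 70% of its speed; a pose out of reach is approached as far as the arm can. A call with a gripper value outside its range is refused whole. "jaw" is the closure in counts, from 0 (fully open) to 255 (shut), set as the call begins (left out, the last holds). The fingers move at their own pace and stop on an object; the grip force is fixed at half the most. Time passes only in rows, so rows that do not move let the fingers close. It gives the time, the measured TCP pose, the force and the opening at its end, in the units of the state.
- sense(): the state, without advancing time (a new reading comes with each control period).
- snapshot(name): name is "scene" or "top" or "wrist"; returns a dict with "pixels" (420x560x3 uint8, blue, green, red), "K" (3x3 intrinsics, pixels), "origin" and "rotation" of the camera in the world. Camera axes: x right, y down, z forward; pixel columns grow to the right and rows downward; lengths in m; the calibration is good to about 2 mm. A picture is of the moment at which its call begins. There is no depth.
- order.sign_off(): hands the job in, once; it reports no verdict.
Trained networks look in the newest picture that a camera, given by its name, has taken for a name from the list of things; names that differ only in an ending like _2 or _b are one class to them, and where a whole thing is asked for, a point or a joint stands for the part that bears it (a point fixed in the world has none). Each returns a list of dicts, best first, with "p" (0 to 1); they miss things now and then, are a little off and sometimes report something else, mostly with a low value. They report only what shows in the picture. A call takes as long as a camera call. They do not tell look-alikes from the thing itself.
- outline_of(camera, name): "pixels" (420x560 bool, what is visible of it) and "extent" ([centre column, centre row, width, height] in pixels, round what is visible of it).
- mark_of(camera, name): "xy" ([column, row] in pixels: a listed point, or the origin of a listed thing).
The state is a dict: "t": time; "joint_pos": joint angles; "joint_velocities": joint speeds; "joint_efforts": joint torques, N m; "eef_pos": TCP position; "tool_rot": TCP orientation; "wrist_force": force on the tool from outside, world axes, zero at the start; "torque": the same for the moment, N m; "width": finger opening in m.
Only numpy, scipy, OpenCV 4.12 (cv2) and the standard library are available. Lean on these libraries where they do the work, as an engineer would, in place of code of your own. Each camera call takes 0.05 s, during which the arm holds its last target.

## Working session

There is one attempt and no reset: what is moved stays moved. The work goes in short steps, Python scripts to look and compute and a tool call to move; the robot and the scene stay as the last step left them, time stands still between calls to the robot, and variables do not carry over. Pictures are saved under pics/ and viewed, and the job is handed in when it is done.

Besides the shell and the picture viewer there is one more tool, called as name(argument=value, ...) on one line, values as JSON. servo_tool: Moves the arm, as the interface text tells. Its arguments: {"type":"object","properties":{"rows":{"type":"array","items":{"type":"object","properties":{"dx":{"type":"number"},"dy":{"type":"number"},"dz":{"type":"number"},"ax":{"type":"number"},"ay":{"type":"number"},"az":{"type":"number"}}}},"jaw":{"type":"number"}},"required":["rows"]}

```bash
mkdir -p pics; ls
cat > h.py <<'E'
import numpy as np, cv2
from bench import sense, snapshot, order, outline_of, mark_of
def proj(s,P):
    R=np.array(s["rotation"]);p=R.T@(np.array(P,float)-np.array(s["origin"]));q=np.array(s["K"])@p;return q[:2]/q[2]
def ray(s,uv):
    R=np.array(s["rotation"]);d=R@np.linalg.inv(np.array(s["K"]))@np.array([uv[0],uv[1],1.]);return np.array(s["origin"],float),d/np.linalg.norm(d)
def onz(s,uv,z):
    o,d=ray(s,uv);return o+d*(z-o[2])/d[2]
def tri(rs):
    A=np.zeros((3,3));b=np.zeros(3)
    for o,d in rs:
        M=np.eye(3)-np.outer(d,d);A+=M;b+=M@o
    x=np.linalg.solve(A,b);return x,[np.linalg.norm((np.eye(3)-np.outer(d,d))@(x-o)) for o,d in rs]
E
python3 - <<'E'
from h import *
import pickle
S={}
for c in ["scene","top"]:
    s=snapshot(c);S[c]=s;cv2.imwrite(f"pics/{c}0.png",s["pixels"])
    print(c,np.round(s["origin"],3),np.round(s["rotation"],3).tolist(),np.round(s["K"],1).tolist())
    for n in ["barrel","saddle","kerb","gutter","spare_barrel","camera_module","screwdriver"]:
        print(n,[(np.round(m["xy"],1).tolist(),round(m["p"],2)) for m in mark_of(c,n)], [(np.round(m["extent"]).tolist(),round(m["p"],2)) for m in outline_of(c,n)])
pickle.dump(S,open("S0.pkl","wb"))
st=sense();print({k:np.round(v,3).tolist() for k,v in st.items()})
E
```

```text
pics
scene [0.837 0.439 0.63 ] [-2.37, -0.015, 2.598] [[387.8, 0.0, 279.4], [0.0, 387.8, 210.7], [0.0, 0.0, 1.0]]
barrel [([284.9, 174.2], 0.8), ([338.4, 177.6], 0.59)] [([342.0, 181.0, 32.0, 30.0], 0.91), ([260.0, 237.0, 38.0, 32.0], 0.61), ([285.0, 173.0, 27.0, 25.0], 0.59)]
saddle [([262.9, 223.2], 0.94)] [([261.0, 236.0, 34.0, 32.0], 0.89), ([286.0, 173.0, 27.0, 28.0], 0.26)]
kerb [([262.6, 225.0], 0.69)] [([260.0, 235.0, 40.0, 33.0], 0.87)]
gutter [([269.5, 213.0], 0.87)] [([260.0, 236.0, 37.0, 30.0], 0.72), ([264.0, 222.0, 62.0, 85.0], 0.62), ([284.0, 174.0, 26.0, 24.0], 0.41)]
spare_barrel [] [([217.0, 216.0, 25.0, 34.0], 0.83), ([265.0, 219.0, 70.0, 93.0], 0.3)]
camera_module [([343.1, 233.9], 0.96)] [([344.0, 230.0, 44.0, 44.0], 0.63)]
screwdriver [([186.5, 201.7], 0.83)] [([189.0, 199.0, 44.0, 62.0], 0.77)]
top [0.523 0.016 0.765] [-3.084, 0.017, -1.58] [[453.5, 0.0, 272.0], [0.0, 453.5, 206.9], [0.0, 0.0, 1.0]]
barrel [([339.4, 345.8], 0.77), ([374.0, 264.9], 0.64)] [([339.0, 345.0, 44.0, 45.0], 0.84), ([371.0, 266.0, 48.0, 51.0], 0.61)]
saddle [([287.6, 174.1], 0.72), ([4
[... 190 characters left out ...]
212.4], 0.79)] [([306.0, 213.0, 140.0, 155.0], 0.81)]
spare_barrel [([350.3, 157.0], 0.65)] [([359.0, 154.0, 37.0, 35.0], 0.86)]
camera_module [([257.8, 286.1], 0.65)] [([256.0, 293.0, 60.0, 63.0], 0.8), ([307.0, 213.0, 142.0, 155.0], 0.35)]
screwdriver [] [([416.0, 134.0, 91.0, 94.0], 0.75), ([371.0, 265.0, 49.0, 46.0], 0.22)]
{'t': 1.5, 'joint_pos': [1.297, 0.332, -0.065, 1.46, 0.022, 1.35, -0.088], 'joint_velocities': [0.002, 0.0, -0.0, 0.001, -0.001, -0.0, 0.0], 'joint_efforts': [0.0, -62.522, 0.049, -39.182, 0.016, 0.002, -0.0], 'eef_pos': [0.155, -0.605, 0.223], 'tool_rot': [-3.142, -0.0, -1.32], 'wrist_force': [-0.075, 0.332, -0.915], 'torque': [-0.029, -0.025, 0.041], 'width': 0.085}
```

```bash
sed -i 's/R=np.array(s\["rotation"\])/R=rot(s["rotation"])/' h.py
cat >> h.py <<'E'
from scipy.spatial.transform import Rotation as Ro
def rot(r):
    r=np.array(r); return r if r.shape==(3,3) else Ro.from_euler("xyz",r).as_matrix()
E
python3 - <<'E'
import cv2
a=cv2.imread("pics/top0.png")[80:400,180:480];cv2.imwrite("pics/topz.png",cv2.resize(a,(562,600),interpolation=cv2.INTER_CUBIC))
a=cv2.imread("pics/scene0.png")[140:290,150:400];cv2.imwrite("pics/scenez.png",cv2.resize(a,(800,480),interpolation=cv2.INTER_CUBIC))
E
```

```text
(no output)
```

View pics/topz.png

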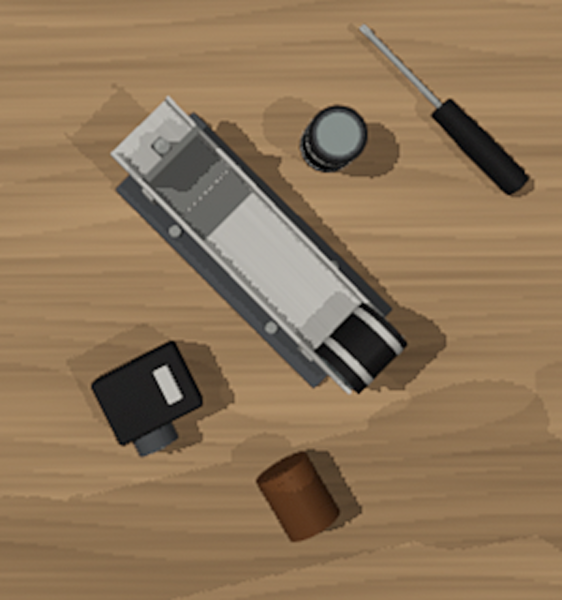

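View pics/scenez.png

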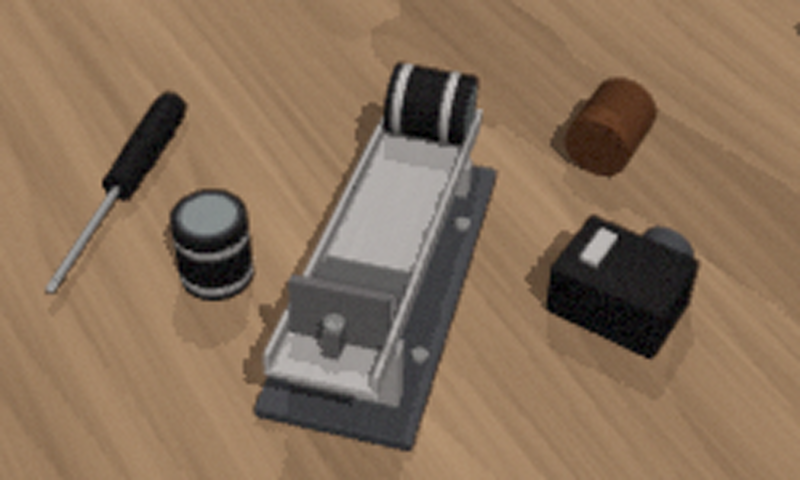

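View pics/scene0.png

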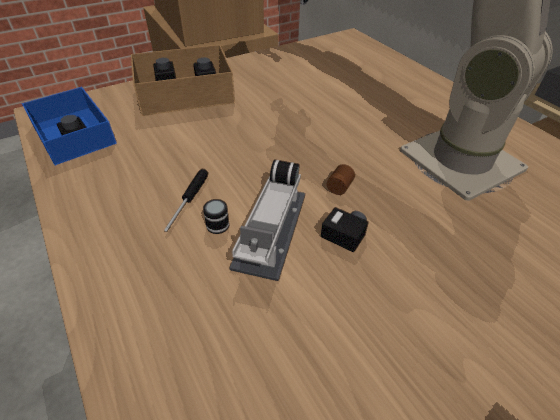

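```bash
cat > fit.py <<'E'
from h import *
import pickle
from scipy.optimize import least_squares
S=pickle.load(open("S0.pkl","rb"))
def G(p): 
    T=np.eye(4);T[:3,:3]=(Ro.from_euler("z",p[2])*Ro.from_euler("y",-np.radians(7))).as_matrix();T[:3,3]=[p[0],p[1],.055];return T
def pt(p,q): return (G(p)@np.r_[q,1])[:3]
B=[-.1148,0,.025]
zt=lambda u,v:(180+u/1.875,80+v/1.875); zs=lambda u,v:(150+u/3.2,140+v/3.2)
def obs(p):
    k=[p[3]-.014,0,.006]
    st=[p[3]+.027,0,.040]
    return [("top",(373,265.5),B),("scene",(284.9,173.7),B),("top",(316.7,212.4),[0,0,0]),("scene",(269.5,213),[0,0,0]),
    ("top",zt(168,97),[.14,-.0315,.012]),("top",zt(112,153),[.14,.0315,.012]),
    ("scene",zs(267,366),[.14,-.0315,.012]),("scene",zs(375,393),[.14,.0315,.012]),
    ("scene",zs(290,278),[p[3]+.027,-.029,.040]),("scene",zs(392,296),[p[3]+.027,.029,.040]),
    ("top",(289.6,183.1),k)]
def res(p): return np.concatenate([proj(S[c],pt(p,q))-np.array(uv) for c,uv,q in obs(p)])
if __name__=="__main__":
    best=None
    for y in np.arange(-3,3.2,.5):
        r=least_squares(res,[.5,0,y,.07],loss="soft_l1")
        if best is None or r.cost<best.cost: best=r
    p=best.x;print(p,best.cost);print(np.round(res(p).reshape(-1,2),1))
    np.save("p.npy",p)
    print("barrel",pt(p,B),"home",pt(p,[p[3],0,.027]))
    for c,(x0,y0,w,h,f) in {"top":(180,80,300,320,1.875),"scene":(150,140,250,150,3.2)}.items():
        a=cv2.resize(S[c]["pixels"][y0:y0+h,x0:x0+w],None,fx=f,fy=f,interpolation=cv2.INTER_CUBIC)
        def L(q,col=(0,0,255)):
            u=np.array([(proj(S[c],pt(p,x))-[x0,y0])*f for x in q]);cv2.polylines(a,[u.round().astype(int)],False,col,1)
        for y in(-.03,.03):L([[-.14,y,.012],[.14,y,.012]])
        L([[p[3]-.014,-.03,.006],[p[3]-.014,.03,.006]],(0,255,0));L([[p[3]-.04,-.03,0],[p[3]-.04,.03,0]],(255,255,0))
        L([[p[3]+.027,-.029,.04],[p[3]+.027,.029,.04]],(255,0,255));L([[.14,-.03,0],[.14,.03,0]])
        t=np.linspace(0,6.3,40)
        for y in(-.028,.028):L([[B[0]+.025*np.cos(x),y,B[2]+.025*np.sin(x)] for x in t],(0,255,255))
        cv2.imwrite(f"pics/ov_{c}.png",a)
E
python3 fit.py
```

```text
[ 0.55634565 -0.04188796  0.77430014  0.07686312] 13.372351094099027
[[-1.1 -0.4]
 [-0.2 -1.7]
 [ 0.2 -1.1]
 [ 1.5 -1.7]
 [-0.9 -0. ]
 [-0.5 -0.7]
 [ 0.1 -4.3]
 [ 0.3 -5.3]
 [ 0.5 -1.1]
 [-0.5 -0.4]
 [-0.4 -0.5]]
barrel [ 0.47270752 -0.12368995  0.06582305] home [0.60853392 0.00915461 0.091166  ]
```

View pics/ov_top.png

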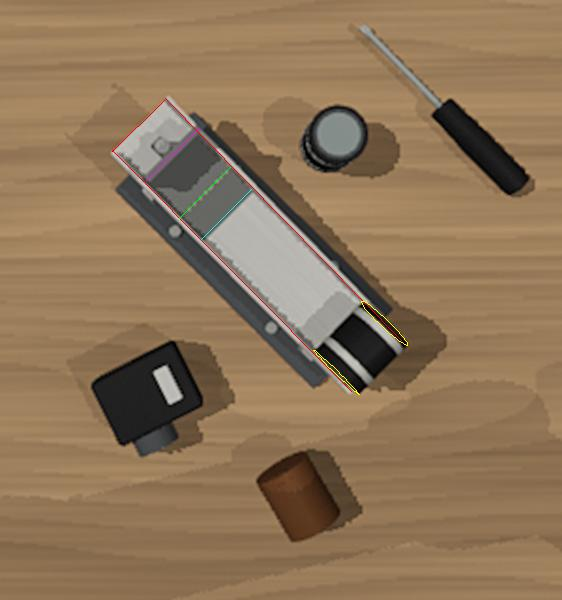

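View pics/ov_scene.png

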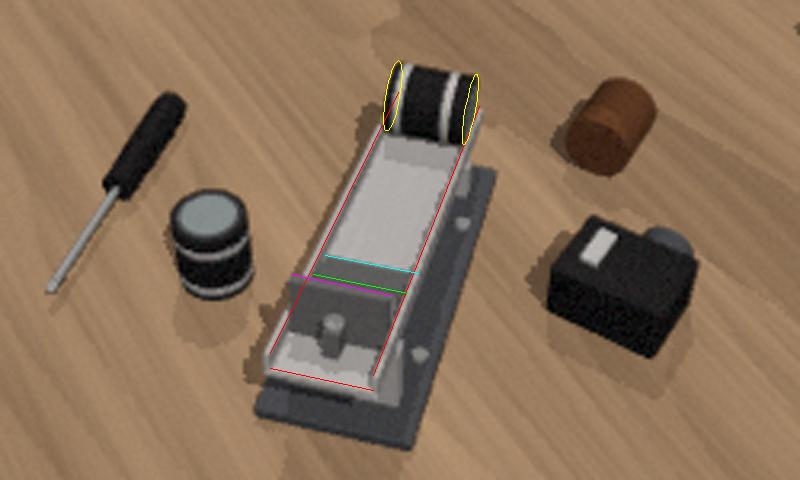

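```bash
sed -i '/zs(267,366)/d' fit.py; python3 fit.py
python3 - <<'E'
from fit import *
p=np.load("p.npy");T=G(p);R=T[:3,:3]
Rt=np.c_[-R[:,1],-R[:,0],-R[:,2]]
R0=Ro.from_euler("xyz",[-np.pi,0,-1.32])
print("rotvec",(Ro.from_matrix(Rt)*R0.inv()).as_rotvec(), "ux",R[:,0],"uz",R[:,2])
x0=np.array([.155,-.605,.223])
for g in ([-.180,0,.130],[-.180,0,.037],[-.1508,0,.037],[p[3]-.005-.036,0,.037]):
    print(g,pt(p,g),pt(p,g)-x0)
for n,uv,z in [("brown",(339,345),.02),("spare",(359,154),.04),("cam",(256,293),.04)]: print(n,onz(S["top"],uv,z))
E
```

```text
[ 0.55585552 -0.04246659  0.77489518  0.07764889] 5.115986951535572
[[-0.7 -0.1]
 [-0.2 -2. ]
 [ 0.5 -0.8]
 [ 1.5 -1.9]
 [-0.6  0.3]
 [-0.1 -0.4]
 [ 0.4 -1.1]
 [-0.5 -0.4]
 [-0.4 -0.6]]
barrel [ 0.47226608 -0.12431833  0.06582305] home [0.60857065 0.00915269 0.09126177]
rotvec [ 0.0606362  -0.10768267  0.52344077] ux [0.70916864 0.69442617 0.12186934] uz [-0.08707496 -0.08526481  0.99254615]
[-0.18, 0, 0.13] [ 0.41688542 -0.17854772  0.16209452] [ 0.26188542  0.42645228 -0.06090548]
[-0.18, 0, 0.037] [ 0.42498339 -0.17061809  0.06978773] [ 0.26998339  0.43438191 -0.15321227]
[-0.1508, 0, 0.037] [ 0.44569111 -0.15034085  0.07334631] [ 0.29069111  0.45465915 -0.14965369]
[np.float64(0.03664889203213908), 0, 0.037] [ 0.57862399 -0.02017143  0.09619058] [ 0.42362399  0.58482857 -0.12680942]
brown [ 0.34171776 -0.07722871  0.02      ]
spare [ 0.64850821 -0.11206765  0.04      ]
cam [0.42836097 0.05510411 0.04      ]
```

Run:
```python
import cv2
a=cv2.imread("pics/top0.png")[225:305,330:420];cv2.imwrite("pics/cb.png",cv2.resize(a,None,fx=5,fy=5,interpolation=cv2.INTER_CUBIC))
```

```text
(no output)
```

View pics/cb.png

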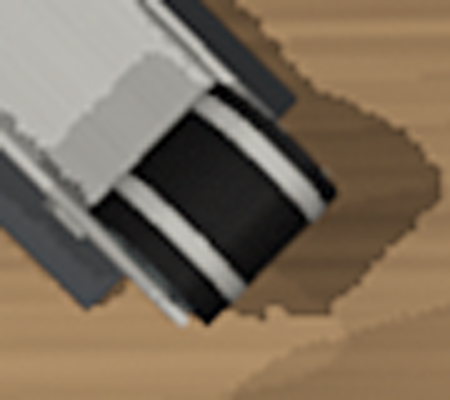

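The crop shows a black cylinder with two bright bands lying in the gutter's low end at top-view pixel (373, 265). That is the barrel to push. Three other things could be taken for it:
- The brown cylinder at (339, 345).
- The upright spare at (358, 155).
- The boxed ones in the scene view near (165, 70), (205, 67) and (70, 125).

I'll move above the low end with the jaws shut.

servo_tool(jaw=255, rows=[{"dx": 0.026, "dy": 0.043, "dz": 0, "ax": 0.006, "ay": -0.011, "az": 0.052}, {"dx": 0.026, "dy": 0.043, "dz": 0, "ax": 0.006, "ay": -0.011, "az": 0.052}, {"dx": 0.026, "dy": 0.043, "dz": 0, "ax": 0.006, "ay": -0.011, "az": 0.052}, {"dx": 0.026, "dy": 0.043, "dz": -0.007, "ax": 0.006, "ay": -0.011, "az": 0.052}, {"dx": 0.026, "dy": 0.043, "dz": -0.009, "ax": 0.006, "ay": -0.011, "az": 0.052}, {"dx": 0.026, "dy": 0.043, "dz": -0.009, "ax": 0.006, "ay": -0.011, "az": 0.052}, {"dx": 0.026, "dy": 0.043, "dz": -0.009, "ax": 0.006, "ay": -0.011, "az": 0.052}, {"dx": 0.026, "dy": 0.043, "dz": -0.009, "ax": 0.006, "ay": -0.011, "az": 0.052}, {"dx": 0.026, "dy": 0.043, "dz": -0.009, "ax": 0.006, "ay": -0.011, "az": 0.052}, {"dx": 0.028, "dy": 0.039, "dz": -0.009, "ax": 0.006, "ay": -0.011, "az": 0.052}])

```text
t: 2.75
eef_pos: [0.4178, -0.178, 0.1622]
tool_rot: [-3.017, -0.003, -0.798]
wrist_force: [0.7, -0.4, 0.5]
width: 0.0002
```

```bash
cat > look.py <<'E'
import sys
from fit import *
p=np.load("p.npy");T=G(p);Ti=np.linalg.inv(T)
tag=sys.argv[1]
st=sense();R=Ro.from_euler("xyz",st["tool_rot"]).as_matrix()
Rt=np.c_[-T[:3,1],-T[:3,0],-T[:3,2]]
print("t",round(st["t"],2),"tcp",np.round(st["eef_pos"],4),"in gutter mm",np.round((Ti@np.r_[st["eef_pos"],1])[:3]*1000,1),"rot err",np.round(Ro.from_matrix(Rt@R.T).as_rotvec(),3),"F",np.round(st["wrist_force"],2),"w",st["width"])
for c in sys.argv[2:]:
    s=snapshot(c);x,y=proj(s,pt(p,[-.02,0,.03])) if c!="wrist" else (280,210)
    im=s["pixels"].copy()
    a=im
    if c!="wrist":
        x0=int(max(0,x-100));y0=int(max(0,y-75));a=cv2.resize(im[y0:y0+150,x0:x0+200],None,fx=4,fy=4,interpolation=cv2.INTER_CUBIC);print(c,"crop x0,y0",x0,y0)
    cv2.imwrite(f"pics/{tag}_{c}.png",a);pickle.dump(s,open(f"last_{c}.pkl","wb"))
E
python3 look.py a scene top wrist
```

```text
t 2.75 tcp [ 0.4178 -0.178   0.1622] in gutter mm [-178.9   -0.3  130. ] rot err [0.001 0.003 0.002] F [ 0.67 -0.41  0.45] w 0.0002336493445419582
scene crop x0,y0 174 118
top crop x0,y0 229 146
```

View pics/a_scene.png

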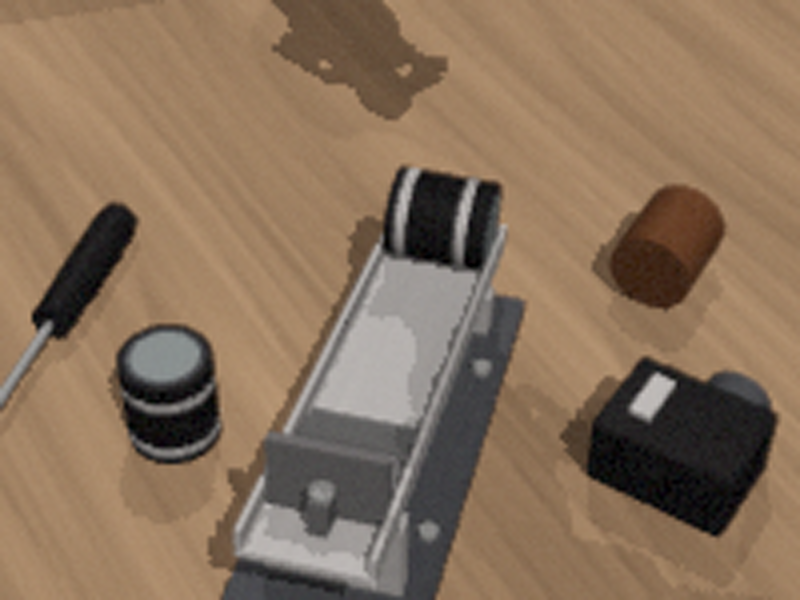

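View pics/a_top.png

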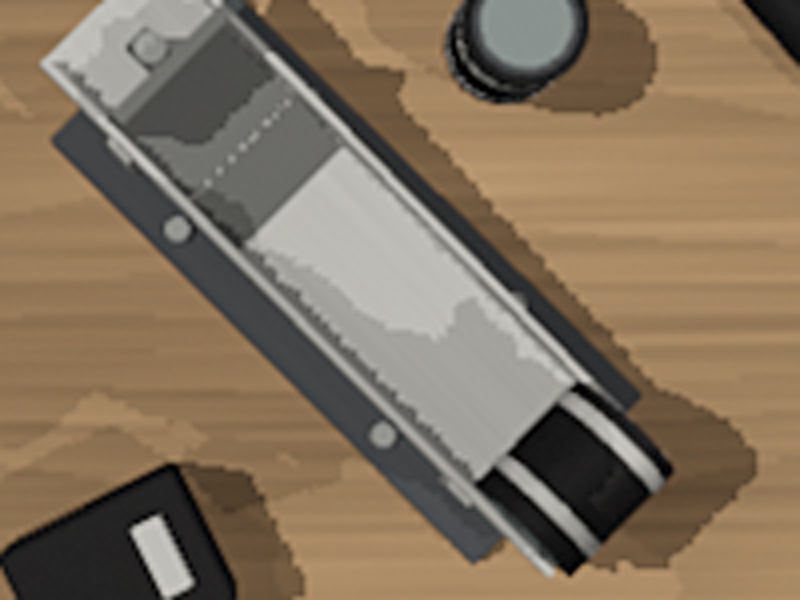

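View pics/a_wrist.png

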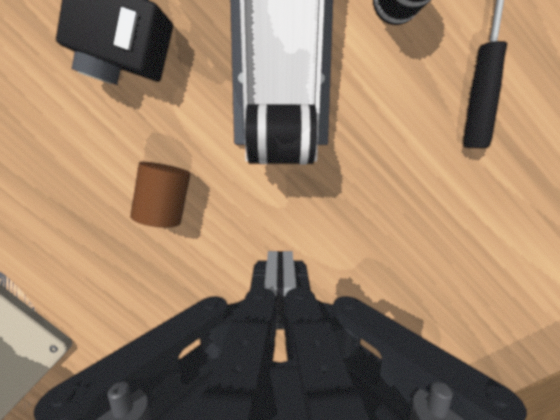

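```bash
python3 - <<'E'
from h import *
import pickle
s=pickle.load(open("last_wrist.pkl","rb"));t=np.array([.4178,-.178,.1622]);R=Ro.from_euler("xyz",[-3.017,-.003,-.798]).as_matrix()
print((s["origin"]-t)@R, "cam z axis in tool",R.T@rot(s["rotation"])[:,2])
for x,y,z in [(0,0,0),(0,0,.019),(0,-.011,.019),(0,.011,.019),(.0145,0,.019),(0,-.011,.032),(0,0,.032)]: print((x,y,z),proj(s,t+R@np.array([x,y,z])))
E
python3 - <<'E'
import cv2
a=cv2.imread("pics/a_wrist.png")[220:340,200:360];cv2.imwrite("pics/aw2.png",cv2.resize(a,None,fx=5,fy=5,interpolation=cv2.INTER_CUBIC))
E
```

```text
[ 1.40267480e-04 -8.40219708e-02 -1.50841138e-01] cam z axis in tool [-6.34922452e-04  3.18199976e-01  9.48023403e-01]
(0, 0, 0) [279.31007804 261.12851647]
(0, 0, 0.019) [279.44253752 246.6434973 ]
(0, -0.011, 0.019) [279.55652308 231.02694782]
(0, 0.011, 0.019) [279.33272423 261.6884264 ]
(0.0145, 0, 0.019) [301.77531155 246.81430835]
(0, -0.011, 0.032) [279.62763385 223.44827638]
(0, 0, 0.032) [279.51942562 238.23544968]
```

View pics/aw2.png

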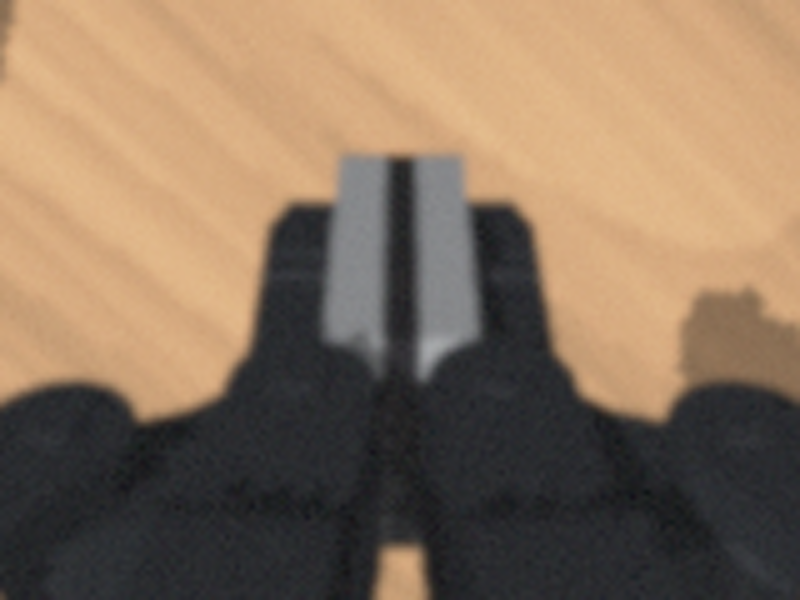

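Run:
```python
from fit import *
p=np.load("p.npy")
s=pickle.load(open("last_wrist.pkl","rb"));t=np.array([.4178,-.178,.1622]);R=Ro.from_euler("xyz",[-3.017,-.003,-.798]).as_matrix()
print("top of barrel, centre", proj(s,pt(p,[-.1148,0,.05])),proj(s,pt(p,B)))
print("ends",[proj(s,pt(p,[-.1148,y,.025])) for y in(-.028,.028)])
print("downhill tangent",[proj(s,pt(p,[-.1148+.025*np.cos(a),0,.025+.025*np.sin(a)])).round(1)[1] for a in np.linspace(0,3.5,15)])
for y in (-.011,-.008,-.004,0):
  print(y,[(z,proj(s,t+R@np.array([0,y,z])).round(1)[1]) for z in(-.01,0,.01,.019,.03)])
```

```text
top of barrel, centre [279.51334291 137.28775368] [279.53106482 134.77640728]
ends [array([312.03102658, 134.951389  ]), array([247.01728728, 134.60135118])]
downhill tangent [np.float64(104.0), np.float64(104.8), np.float64(107.7), np.float64(112.5), np.float64(119.0), np.float64(126.7), np.float64(134.9), np.float64(143.1), np.float64(150.4), np.float64(156.5), np.float64(160.9), np.float64(163.4), np.float64(164.1), np.float64(163.0), np.float64(160.3)]
-0.011 [(-0.01, np.float64(252.2)), (0, np.float64(244.1)), (0.01, np.float64(236.9)), (0.019, np.float64(231.0)), (0.03, np.float64(224.6))]
-0.008 [(-0.01, np.float64(257.2)), (0, np.float64(248.8)), (0.01, np.float64(241.4)), (0.019, np.float64(235.3)), (0.03, np.float64(228.7))]
-0.004 [(-0.01, np.float64(263.7)), (0, np.float64(255.0)), (0.01, np.float64(247.3)), (0.019, np.float64(241.0)), (0.03, np.float64(234.1))]
0 [(-0.01, np.float64(270.1)), (0, np.float64(261.1)), (0.01, np.float64(253.1)), (0.019, np.float64(246.6)), (0.03, np.float64(239.5))]
```

Run:
```python
from fit import *
s=pickle.load(open("last_scene.pkl","rb"));t=np.array([.4178,-.178,.1622]);R=Ro.from_euler("xyz",[-3.017,-.003,-.798]).as_matrix()
im=cv2.resize(s["pixels"][20:170,180:380],None,fx=4,fy=4,interpolation=cv2.INTER_CUBIC)
for q,c in [((0,0,0),(0,0,255)),((0,0,.019),(0,255,0)),((0,-.011,.019),(255,0,0)),((0,-.011,-.01),(0,255,255))]:
    u=(proj(s,t+R@np.array(q))-[180,20])*4;print(q,u);cv2.circle(im,tuple(int(v) for v in u),3,c,1)
cv2.imwrite("pics/a_s2.png",im)
```

```text
(0, 0, 0) [456.13267815 385.96386612]
(0, 0, 0.019) [453.66616074 417.55790324]
(0, -0.011, 0.019) [449.30213352 426.09331491]
(0, -0.011, -0.01) [453.03799694 377.21512235]
```

View pics/a_s2.png

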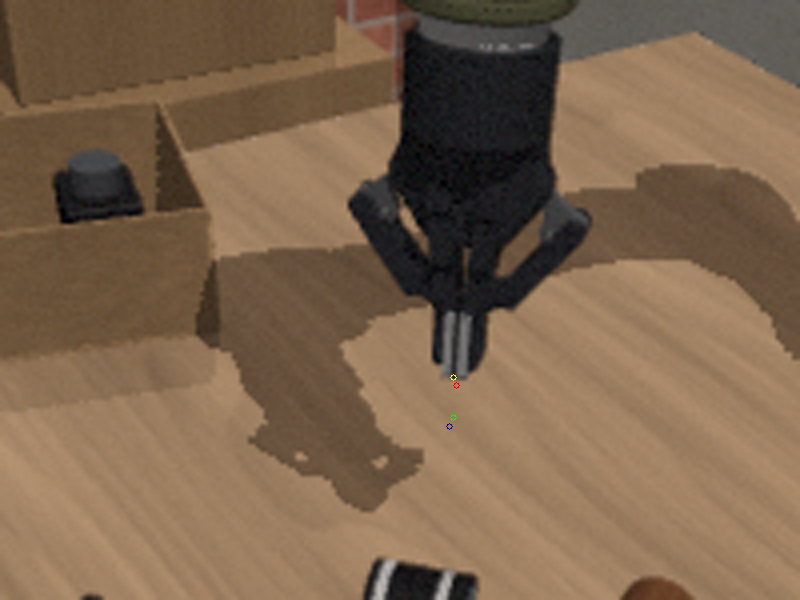

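The scene view (tip near crop (455, 378)) and the wrist view (tip row 251) both put the shut fingertips about at the TCP or a little behind it. The text says 19 mm ahead. I'll go down outside the low end and check again there.

servo_tool(rows=[{"dx": 0.002, "dy": 0.003, "dz": -0.031}, {"dx": 0.003, "dy": 0.003, "dz": -0.031}, {"dx": 0.003, "dy": 0.003, "dz": -0.031}, {"dx": 0}])

```text
$.rows[0]: bad value
```

```bash
python3 look.py b scene wrist top
python3 - <<'E'
from fit import *
s=pickle.load(open("last_scene.pkl","rb"));st=sense();t=np.array(st["eef_pos"]);R=Ro.from_euler("xyz",st["tool_rot"]).as_matrix()
im=cv2.resize(s["pixels"][90:240,190:390],None,fx=4,fy=4,interpolation=cv2.INTER_CUBIC)
for q,c in [((0,0,0),(0,0,255)),((0,0,.019),(0,255,0)),((0,-.011,.019),(255,0,0)),((0,-.011,-.01),(0,255,255))]:
    u=(proj(s,t+R@np.array(q))-[190,90])*4;cv2.circle(im,tuple(int(v) for v in u),3,c,1)
cv2.imwrite("pics/b_s2.png",im)
E
```

```text
t 2.9 tcp [ 0.4179 -0.1775  0.162 ] in gutter mm [-1.786e+02  1.000e-01  1.297e+02] rot err [-0.     0.002 -0.001] F [-0.93  0.04  0.68] w -6.228534185296028e-05
scene crop x0,y0 174 118
top crop x0,y0 229 146
```

View pics/b_s2.png

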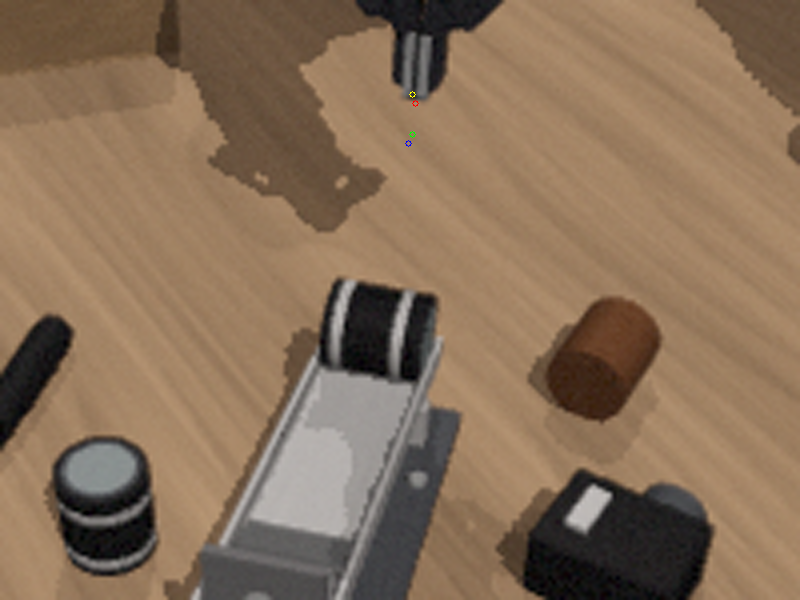

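View pics/b_wrist.png

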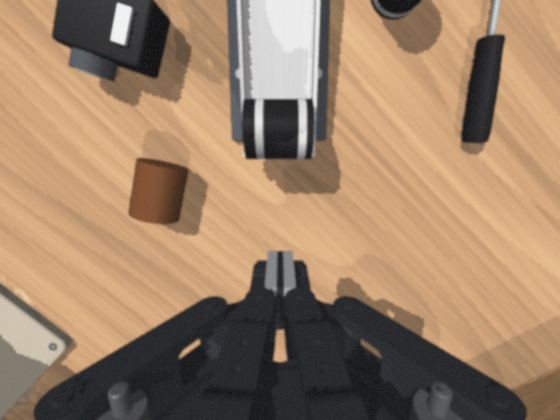

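View pics/b_top.png

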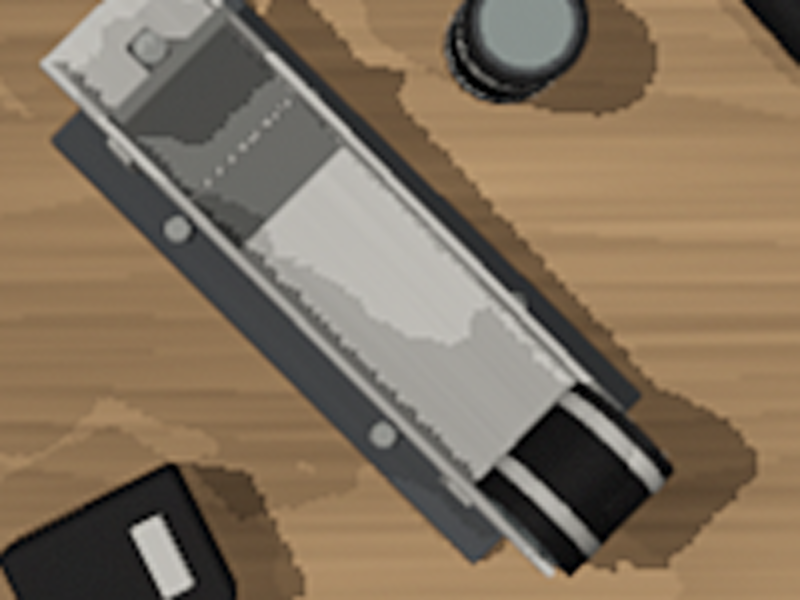

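servo_tool(rows=[{"dx": 0.002, "dy": 0.003, "dz": -0.031, "ax": 0, "ay": 0, "az": 0}, {"dx": 0.003, "dy": 0.003, "dz": -0.031, "ax": 0, "ay": 0, "az": 0}, {"dx": 0.003, "dy": 0.002, "dz": -0.031, "ax": 0, "ay": 0, "az": 0}, {"dx": 0, "dy": 0, "dz": 0, "ax": 0, "ay": 0, "az": 0}])

```text
t: 3.55
eef_pos: [0.4235, -0.1717, 0.0677]
tool_rot: [-3.019, 0.002, -0.801]
wrist_force: [-0.4, 0.4, -0.0]
width: -0.0001
```

```bash
cat > sc.py <<'E'
from fit import *
import sys
s=pickle.load(open("last_scene.pkl","rb"));st=sense();t=np.array(st["eef_pos"]);R=Ro.from_euler("xyz",st["tool_rot"]).as_matrix()
x0,y0=int(sys.argv[2]),int(sys.argv[3])
im=cv2.resize(s["pixels"][y0:y0+120,x0:x0+160],None,fx=5,fy=5,interpolation=cv2.INTER_CUBIC)
for q,c in [((0,0,0),(0,0,255)),((0,0,.019),(0,255,0)),((0,-.011,.019),(255,0,0)),((0,-.011,-.01),(0,255,255))]:
    u=(proj(s,t+R@np.array(q))-[x0,y0])*5;cv2.circle(im,tuple(int(v) for v in u),3,c,1)
cv2.imwrite(f"pics/{sys.argv[1]}_s2.png",im)
E
python3 look.py c scene wrist; python3 sc.py c 220 90
```

```text
t 3.55 tcp [ 0.4235 -0.1717  0.0677] in gutter mm [-182.     0.3   35.1] rot err [-0.002 -0.001  0.005] F [-0.37  0.38 -0.  ] w -0.00013890404828873626
scene crop x0,y0 174 118
```

View pics/c_s2.png

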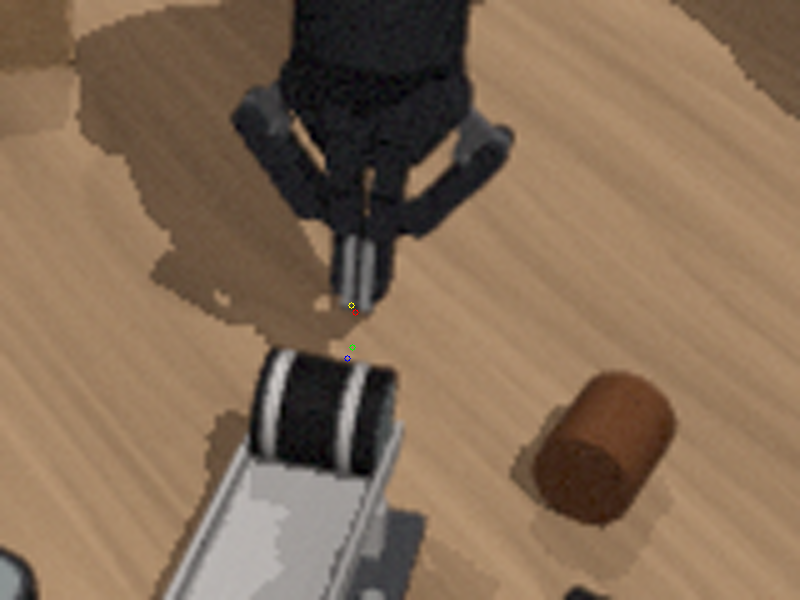

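View pics/c_wrist.png

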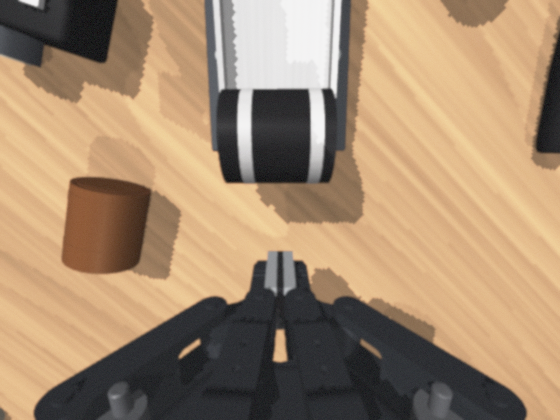

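Run:
```python
from fit import *
a=pickle.load(open("last_scene.pkl","rb"));b=pickle.load(open("last_wrist.pkl","rb"));st=sense();t=np.array(st["eef_pos"]);R=Ro.from_euler("xyz",st["tool_rot"]).as_matrix()
x,e=tri([ray(a,(220+357/5,90+309/5)),ray(b,(280.3,251))]);print("tip tool mm",(x-t)@R*1000,np.array(e)*1000)
cv2.imwrite("pics/c_w2.png",cv2.resize(b["pixels"][235:285,240:320],None,fx=10,fy=10,interpolation=cv2.INTER_CUBIC))
cv2.imwrite("pics/c_s3.png",cv2.resize(a["pixels"][130:160,275:315],None,fx=20,fy=20,interpolation=cv2.INTER_CUBIC))
```

```text
tip tool mm [-0.23295225 -5.32135701 -4.81197261] [1.47914346 1.47914346]
```

View pics/c_s3.png

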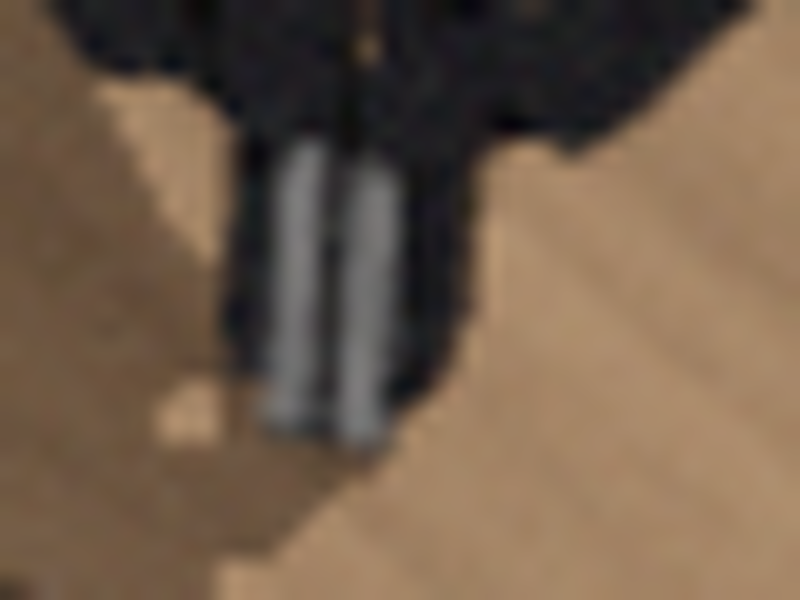

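servo_tool(rows=[{"dx": 0.001, "dy": 0.001, "dz": -0.012, "ax": 0, "ay": 0, "az": 0}, {"dx": 0.001, "dy": 0.001, "dz": -0.012, "ax": 0, "ay": 0, "az": 0}, {"dx": 0.006, "dy": 0.006, "dz": 0.001, "ax": 0, "ay": 0, "az": 0.003}, {"dx": 0.006, "dy": 0.006, "dz": 0.001, "ax": 0, "ay": 0, "az": 0}, {"dx": 0.006, "dy": 0.006, "dz": 0.001, "ax": 0, "ay": 0, "az": 0}, {"dx": 0, "dy": 0, "dz": 0, "ax": 0, "ay": 0, "az": 0}])

```text
t: 4.4
eef_pos: [0.4459, -0.1508, 0.0485]
tool_rot: [-3.017, -0.002, -0.795]
wrist_force: [0.4, -0.7, -0.5]
width: -0.0
```

```bash
python3 look.py d scene wrist top; python3 sc.py d 220 90
```

```text
t 4.4 tcp [ 0.4459 -0.1508  0.0485] in gutter mm [-154.    -0.5   12.4] rot err [-0.     0.003 -0.001] F [ 0.42 -0.68 -0.48] w -3.340389637154804e-06
scene crop x0,y0 174 118
top crop x0,y0 229 146
```

View pics/d_s2.png

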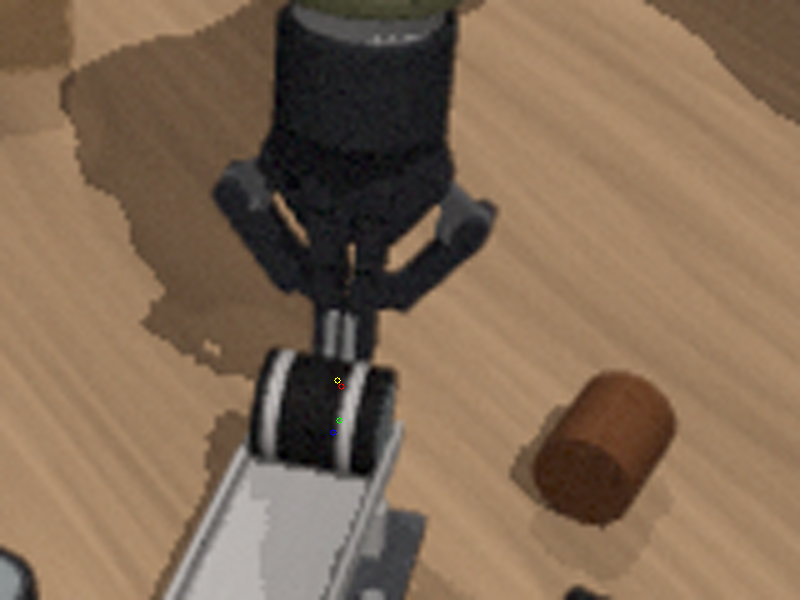

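View pics/d_wrist.png

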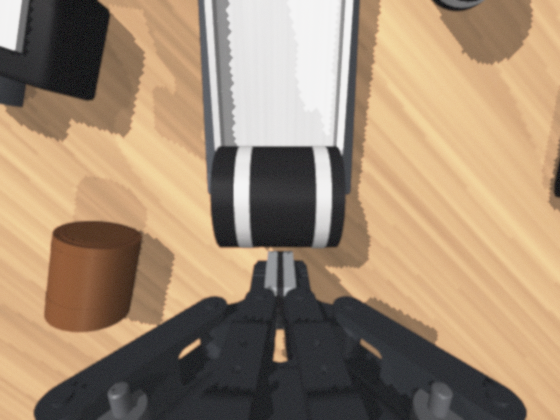

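View pics/d_top.png

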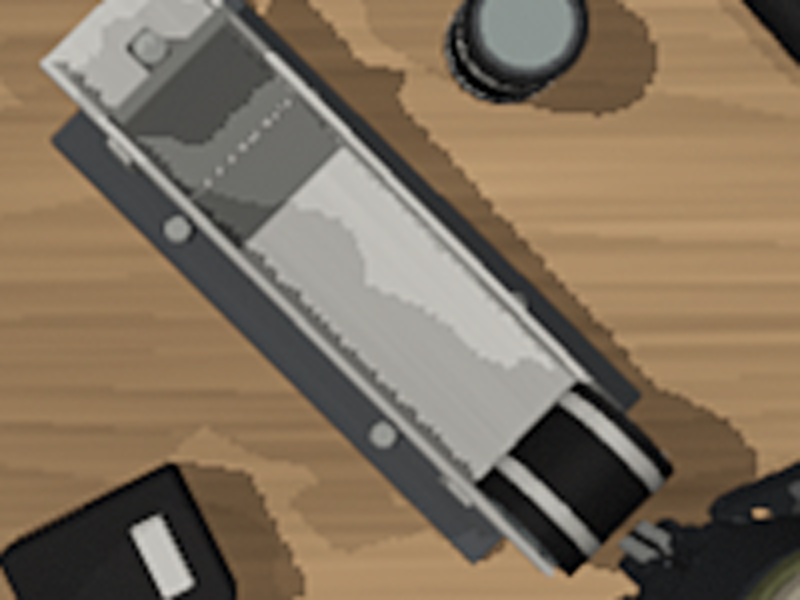

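servo_tool(rows=[{"dx": 0.003, "dy": 0.003, "dz": 0.0005, "ax": 0, "ay": 0, "az": 0}, {"dx": 0.003, "dy": 0.003, "dz": 0.0005, "ax": 0, "ay": 0, "az": 0}, {"dx": 0.003, "dy": 0.003, "dz": 0.0005, "ax": 0, "ay": 0, "az": 0}, {"dx": 0.003, "dy": 0.003, "dz": 0.0005, "ax": 0, "ay": 0, "az": 0}])

```text
t: 5.05
eef_pos: [0.4573, -0.1392, 0.0502]
tool_rot: [-3.018, -0.001, -0.796]
wrist_force: [0.4, 0.6, -0.1]
width: -0.0001
```

```bash
python3 look.py e wrist top
```

```text
t 5.05 tcp [ 0.4573 -0.1392  0.0502] in gutter mm [-137.6   -0.2   12. ] rot err [-0.     0.002  0.   ] F [ 0.36  0.62 -0.1 ] w -8.696066527681693e-05
top crop x0,y0 229 146
```

View pics/e_wrist.png

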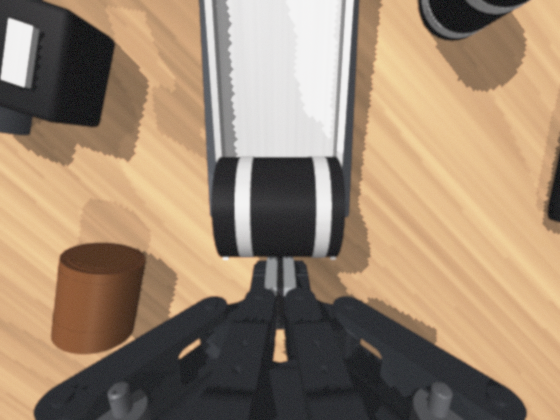

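View pics/e_top.png

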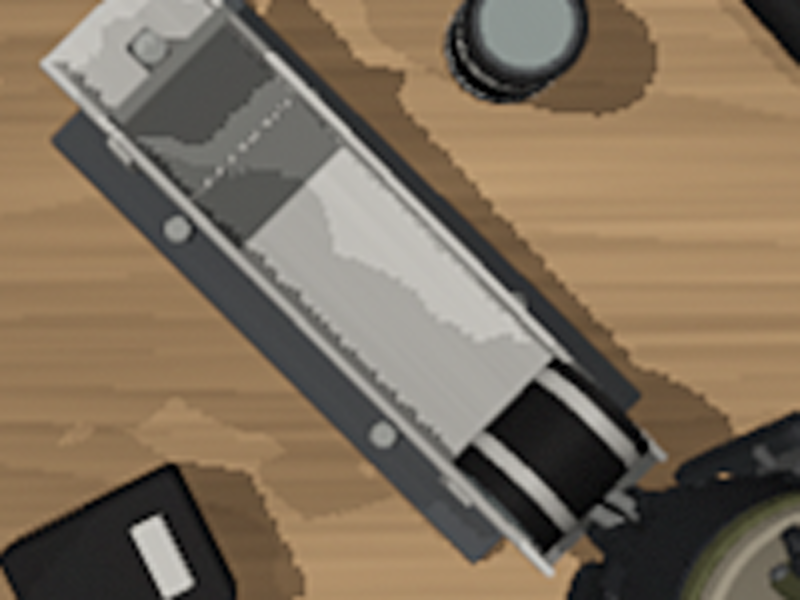

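The finger is on the barrel: it rolled about 12 mm uphill, to top crop (545, 460), with almost no force. I'll push up the plain slope.

servo_tool(rows=[{"dx": 0.004, "dy": 0.004, "dz": 0.0007, "ax": 0, "ay": 0, "az": 0}, {"dx": 0.005, "dy": 0.0049, "dz": 0.0009, "ax": 0, "ay": 0, "az": 0}, {"dx": 0.0055, "dy": 0.0054, "dz": 0.001, "ax": 0, "ay": 0, "az": 0}, {"dx": 0.0055, "dy": 0.0054, "dz": 0.001, "ax": 0, "ay": 0, "az": 0}, {"dx": 0.0055, "dy": 0.0054, "dz": 0.001, "ax": 0, "ay": 0, "az": 0}, {"dx": 0.0055, "dy": 0.0054, "dz": 0.001, "ax": 0, "ay": 0, "az": 0}, {"dx": 0.0055, "dy": 0.0054, "dz": 0.001, "ax": 0, "ay": 0, "az": 0}, {"dx": 0.0055, "dy": 0.0054, "dz": 0.001, "ax": 0, "ay": 0, "az": 0}, {"dx": 0.005, "dy": 0.0049, "dz": 0.0009, "ax": 0, "ay": 0, "az": 0}, {"dx": 0.004, "dy": 0.004, "dz": 0.0007, "ax": 0, "ay": 0, "az": 0}])

```text
t: 6.4
eef_pos: [0.5085, -0.0889, 0.0594]
tool_rot: [-3.018, -0.002, -0.796]
wrist_force: [0.0, -0.2, -0.1]
width: 0.0003
```

```bash
cat > bar.py <<'E'
from fit import *
p=np.load("p.npy");Ti=np.linalg.inv(G(p))
# barrel x by top: mark + outline centroid, on plane of gutter z=.025 at y=0
s=pickle.load(open("last_top.pkl","rb"))
from scipy.optimize import minimize_scalar
def xb(uv,z=.025):
    o,d=ray(s,uv);o=(Ti@np.r_[o,1])[:3];d=Ti[:3,:3]@d;q=o+d*(z-o[2])/d[2];return q
for n,l in(("mark",mark_of("top","barrel")),):
    for m in l: 
        q=xb(m["xy"]);print(n,np.round(m["xy"],1),round(m["p"],2),"gutter mm",np.round(q*1e3,1),"saddle x",round((q[0]-p[3])*1e3,1))
E
python3 look.py f top; python3 bar.py
```

```text
t 6.4 tcp [ 0.5085 -0.0889  0.0594] in gutter mm [-65.3  -0.   12.5] rot err [-0.     0.002  0.   ] F [ 0.03 -0.24 -0.13] w 0.00031872493191686604
top crop x0,y0 229 146
mark [332.2 225.2] 0.77 gutter mm [-27.1   0.6  25. ] saddle x -104.8
mark [337.3 345.9] 0.55 gutter mm [-164.2  124.6   25. ] saddle x -241.9
mark [258.3 285.5] 0.22 gutter mm [-12.2 143.6  25. ] saddle x -89.9
```

View pics/f_top.png

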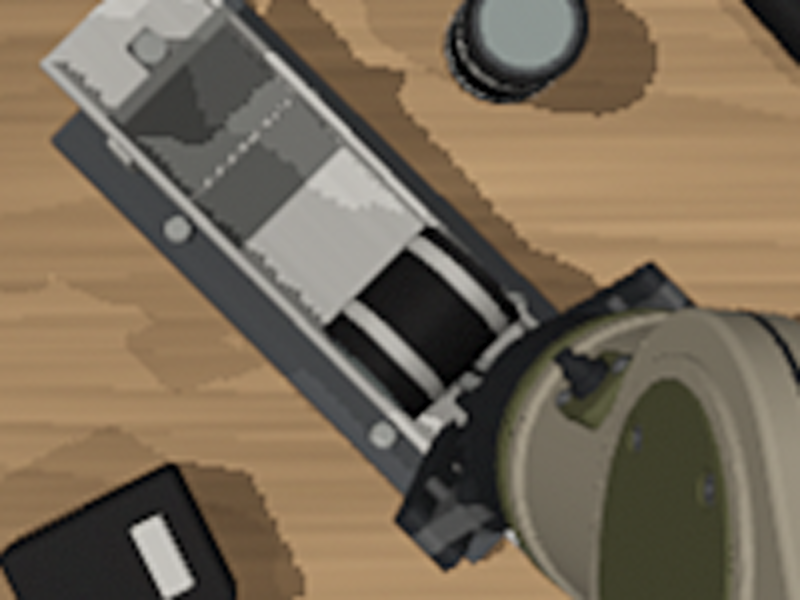

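servo_tool(rows=[{"dx": 0.004, "dy": 0.0039, "dz": 0.0007, "ax": 0, "ay": 0, "az": 0}, {"dx": 0.005, "dy": 0.0049, "dz": 0.0008, "ax": 0, "ay": 0, "az": 0}, {"dx": 0.005, "dy": 0.0049, "dz": 0.0009, "ax": 0, "ay": 0, "az": 0}, {"dx": 0.005, "dy": 0.0049, "dz": 0.0008, "ax": 0, "ay": 0, "az": 0}, {"dx": 0.005, "dy": 0.0049, "dz": 0.0009, "ax": 0, "ay": 0, "az": 0}, {"dx": 0.005, "dy": 0.0049, "dz": 0.0008, "ax": 0, "ay": 0, "az": 0}, {"dx": 0.004, "dy": 0.0039, "dz": 0.0007, "ax": 0, "ay": 0, "az": 0}, {"dx": 0.003, "dy": 0.0029, "dz": 0.0005, "ax": 0, "ay": 0, "az": 0}, {"dx": 0.003, "dy": 0.0029, "dz": 0.0005, "ax": 0, "ay": 0, "az": 0}, {"dx": 0.002, "dy": 0.002, "dz": 0.0003, "ax": 0, "ay": 0, "az": 0}])

```text
t: 7.75
eef_pos: [0.5493, -0.049, 0.0663]
tool_rot: [-3.018, -0.002, -0.796]
wrist_force: [-0.7, -0.3, -0.1]
width: 0.0001
```

```bash
python3 look.py g top scene wrist; python3 bar.py
```

```text
t 7.75 tcp [ 0.5493 -0.049   0.0663] in gutter mm [-7.8 -0.1 12.3] rot err [-0.     0.002  0.   ] F [-0.74 -0.35 -0.07] w 8.56147061926695e-05
top crop x0,y0 229 146
scene crop x0,y0 174 118
mark [335.9 344. ] 0.68 gutter mm [-160.6  124.    25. ] saddle x -238.2
mark [305.2 201.8] 0.59 gutter mm [27.1  4.9 25. ] saddle x -50.5
```

View pics/g_top.png

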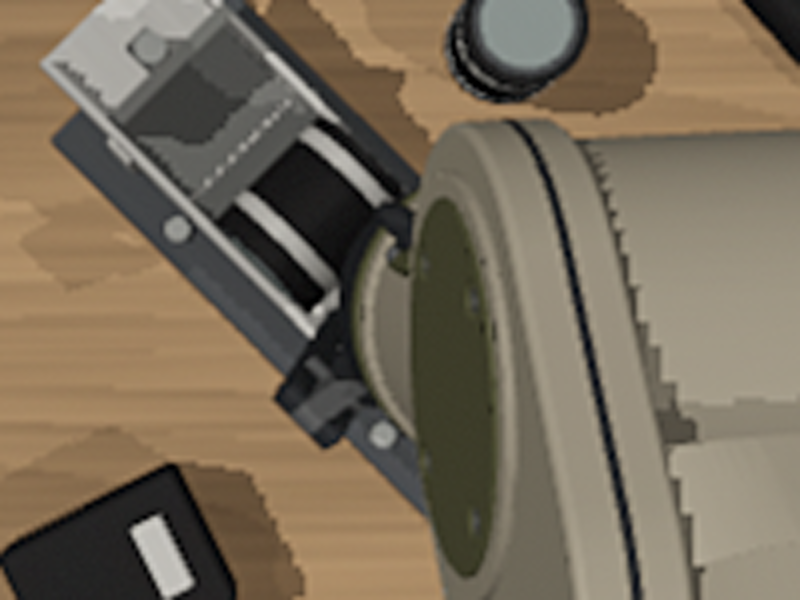

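View pics/g_scene.png

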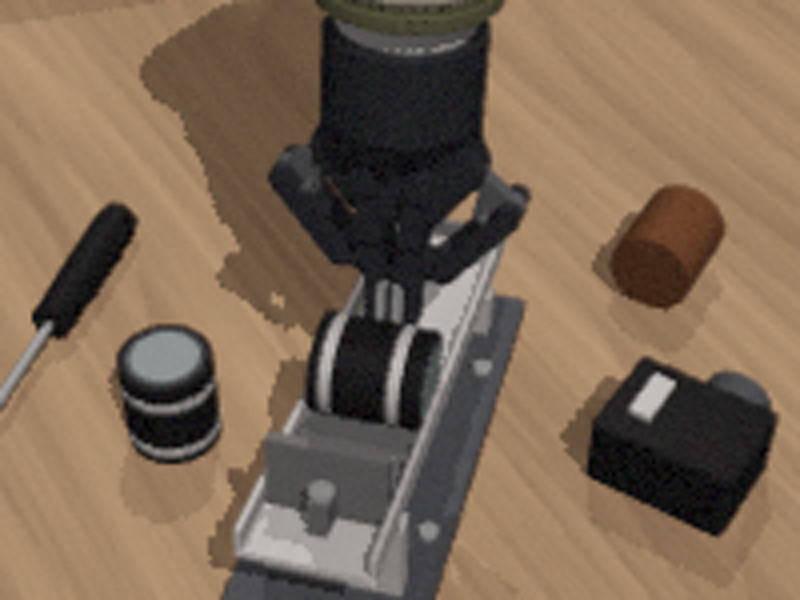

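servo_tool(rows=[{"dx": 0.0024, "dy": 0.0024, "dz": 0.0004, "ax": 0, "ay": 0, "az": 0}, {"dx": 0.0024, "dy": 0.0024, "dz": 0.0004, "ax": 0, "ay": 0, "az": 0}, {"dx": 0.0024, "dy": 0.0023, "dz": 0.0004, "ax": 0, "ay": 0, "az": 0}, {"dx": 0.0024, "dy": 0.0023, "dz": 0.0004, "ax": 0, "ay": 0, "az": 0}, {"dx": 0.0024, "dy": 0.0023, "dz": 0.0004, "ax": 0, "ay": 0, "az": 0}, {"dx": 0.0024, "dy": 0.0023, "dz": 0.0004, "ax": 0, "ay": 0, "az": 0}, {"dx": 0.0024, "dy": 0.0023, "dz": 0.0004, "ax": 0, "ay": 0, "az": 0}, {"dx": 0.0024, "dy": 0.0023, "dz": 0.0004, "ax": 0, "ay": 0, "az": 0}, {"dx": 0.0024, "dy": 0.0024, "dz": 0.0004, "ax": 0, "ay": 0, "az": 0}, {"dx": 0.0024, "dy": 0.0024, "dz": 0.0004, "ax": 0, "ay": 0, "az": 0}])

```text
t: 9.2
eef_pos: [0.5734, -0.0254, 0.0703]
tool_rot: [-3.017, -0.002, -0.796]
wrist_force: [-0.1, -0.6, 0.3]
width: 0.0001
```

```bash
python3 look.py i top scene; python3 bar.py
```

```text
t 9.2 tcp [ 0.5734 -0.0254  0.0703] in gutter mm [26.2 -0.1 12.2] rot err [-0.     0.003  0.   ] F [-0.06 -0.57  0.33] w 0.00011549517963191437
top crop x0,y0 229 146
scene crop x0,y0 174 118
mark [336.6 344.5] 0.94 gutter mm [-161.9  123.8   25. ] saddle x -239.5
mark [292.3 185.4] 0.78 gutter mm [58.4  1.4 25. ] saddle x -19.3
```

View pics/i_top.png

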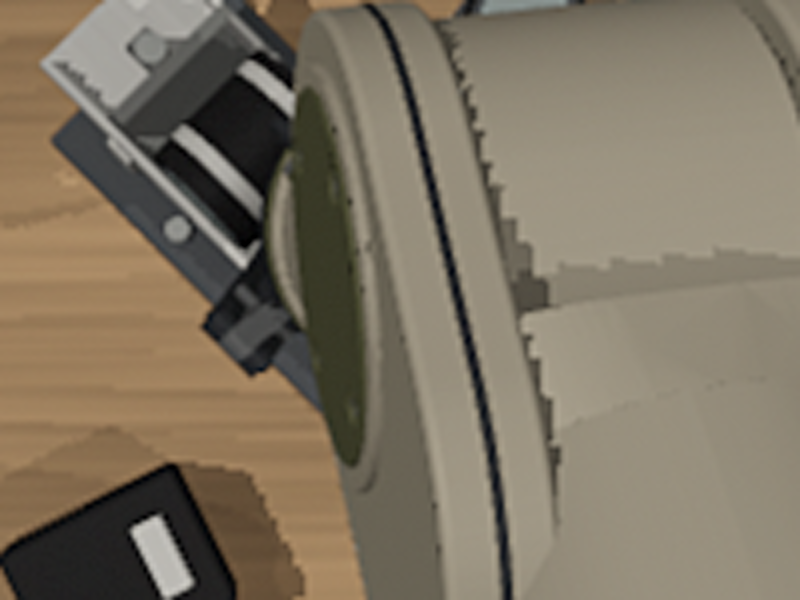

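View pics/i_scene.png

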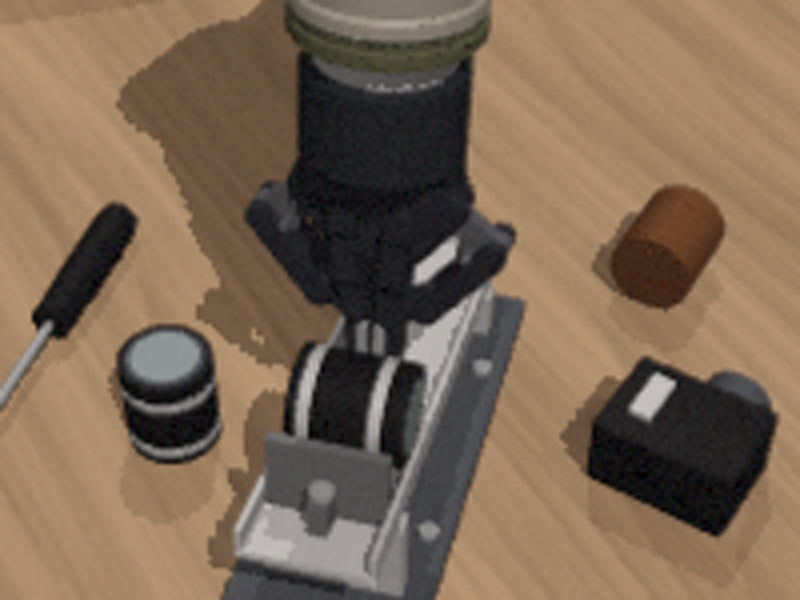

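servo_tool(rows=[{"dx": 0.0014, "dy": 0.0014, "dz": 0.0002, "ax": 0, "ay": 0, "az": 0}, {"dx": 0.0014, "dy": 0.0014, "dz": 0.0003, "ax": 0, "ay": 0, "az": 0}, {"dx": 0.0014, "dy": 0.0014, "dz": 0.0002, "ax": 0, "ay": 0, "az": 0}, {"dx": 0.0014, "dy": 0.0014, "dz": 0.0003, "ax": 0, "ay": 0, "az": 0}, {"dx": 0.0014, "dy": 0.0014, "dz": 0.0002, "ax": 0, "ay": 0, "az": 0}, {"dx": 0, "dy": 0, "dz": 0, "ax": 0, "ay": 0, "az": 0}, {"dx": 0, "dy": 0, "dz": 0, "ax": 0, "ay": 0, "az": 0}])

```text
t: 10.22
eef_pos: [0.5801, -0.0188, 0.0714]
tool_rot: [-3.018, -0.002, -0.796]
wrist_force: [-0.3, 0.2, 0.4]
width: -0.0004
```

```bash
python3 look.py j top scene wrist; python3 bar.py
```

```text
t 10.22 tcp [ 0.5801 -0.0188  0.0714] in gutter mm [35.6 -0.1 12.2] rot err [-0.     0.002  0.001] F [-0.32  0.17  0.4 ] w -0.0003524351638913734
top crop x0,y0 229 146
scene crop x0,y0 174 118
mark [337.6 343. ] 0.83 gutter mm [-161.4  121.1   25. ] saddle x -239.0
mark [282.3 178.9] 0.63 gutter mm [75.9  5.3 25. ] saddle x -1.8
```

View pics/j_top.png

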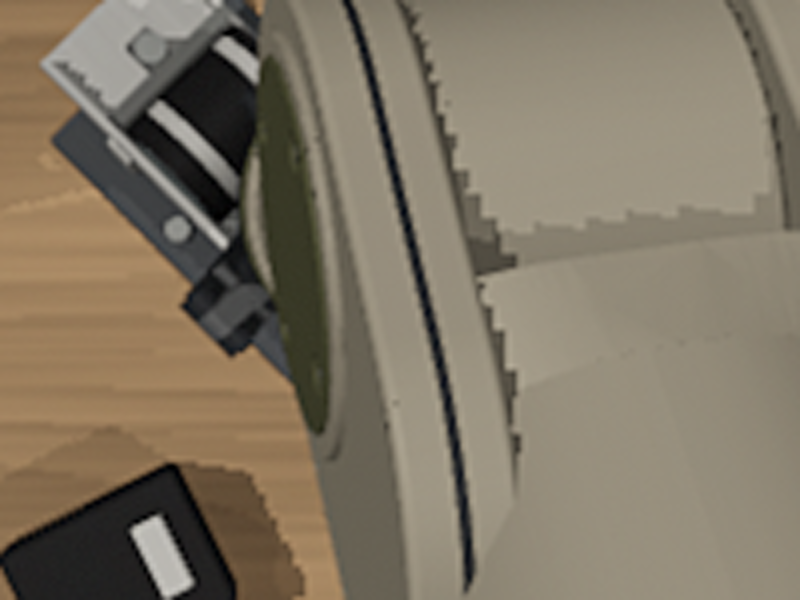

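View pics/j_scene.png

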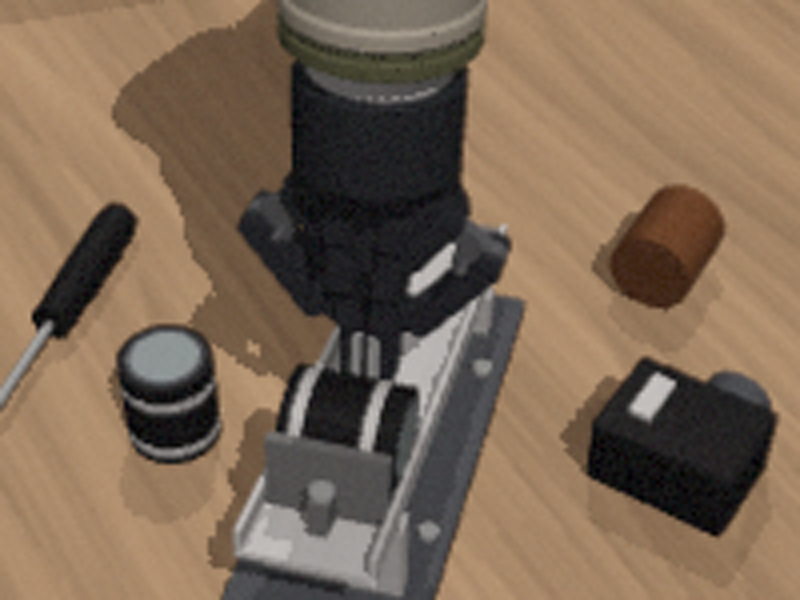

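View pics/j_wrist.png

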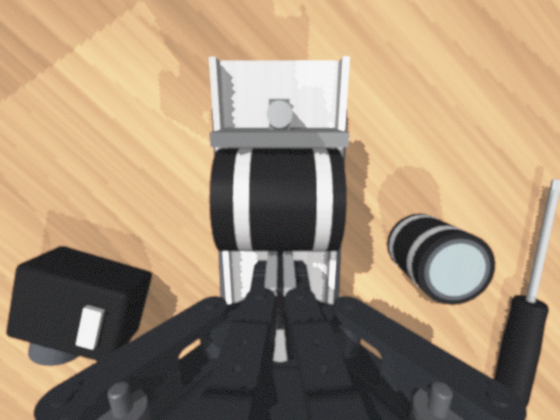

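Run:
```python
from fit import *
p=np.load("p.npy");s=pickle.load(open("last_wrist.pkl","rb"))
for xs,z in((-12,.031),(-8,.030),(-4,.0285),(-.4,.027),(2,.027)):
    v=[proj(s,pt(p,[p[3]+xs/1e3+.025*np.cos(a),0,z+.025*np.sin(a)]))[1] for a in np.linspace(0,6.28,90)]
    print(xs,round(min(v),1),round(max(v),1),"stop top row",proj(s,pt(p,[p[3]+.027,0,.04]))[1].round(1))
g=s["pixels"].mean(2)
print("col280",[(r,int(g[r,270:290].mean())) for r in list(range(138,156))+list(range(240,258))])
```

```text
-12 168.5 271.8 stop top row 140.5
-8 159.8 263.3 stop top row 140.5
-4 150.8 254.2 stop top row 140.5
-0.4 142.8 246.0 stop top row 140.5
2 137.5 241.5 stop top row 140.5
col280 [(138, 138), (139, 138), (140, 138), (141, 137), (142, 137), (143, 138), (144, 137), (145, 135), (146, 125), (147, 101), (148, 68), (149, 40), (150, 29), (151, 29), (152, 30), (153, 32), (154, 37), (155, 40), (240, 35), (241, 34), (242, 34), (243, 33), (244, 33), (245, 33), (246, 31), (247, 30), (248, 29), (249, 31), (250, 42), (251, 61), (252, 77), (253, 87), (254, 98), (255, 111), (256, 119), (257, 123)]
```

The barrel dropped in. In the wrist view it spans rows 148–250, right below the stop edge at row 147, which puts it about at saddle x = 0 with the finger already a few mm clear. I'll back off downhill, then rise.

servo_tool(rows=[{"dx": -0.004, "dy": -0.004, "dz": 0, "ax": 0, "ay": 0, "az": 0}, {"dx": -0.007, "dy": -0.007, "dz": 0, "ax": 0, "ay": 0, "az": 0}, {"dx": -0.01, "dy": -0.01, "dz": 0.005, "ax": 0, "ay": 0, "az": 0}, {"dx": -0.01, "dy": -0.01, "dz": 0.02, "ax": 0, "ay": 0, "az": 0}, {"dx": -0.01, "dy": -0.01, "dz": 0.03, "ax": 0, "ay": 0, "az": 0}, {"dx": -0.02, "dy": -0.02, "dz": 0.03, "ax": 0, "ay": 0, "az": 0}, {"dx": -0.02, "dy": -0.03, "dz": 0.03, "ax": 0, "ay": 0, "az": 0}, {"dx": -0.02, "dy": -0.04, "dz": 0.03, "ax": 0, "ay": 0, "az": 0}, {"dx": -0.02, "dy": -0.04, "dz": 0.02, "ax": 0, "ay": 0, "az": 0}, {"dx": 0, "dy": 0, "dz": 0, "ax": 0, "ay": 0, "az": 0}])

```text
t: 11.68
eef_pos: [0.4576, -0.194, 0.2382]
tool_rot: [-3.018, -0.005, -0.803]
wrist_force: [0.2, 1.0, 0.1]
width: 0.0002
```

```bash
python3 look.py k top scene; python3 bar.py
```

```text
t 11.68 tcp [ 0.4576 -0.194   0.2382] in gutter mm [-152.6  -39.5  203.3] rot err [0.002 0.004 0.007] F [0.16 0.95 0.11] w 0.00020692900080631916
top crop x0,y0 229 146
scene crop x0,y0 174 118
mark [337.  345.5] 0.8 gutter mm [-163.4  124.5   25. ] saddle x -241.1
mark [283.6 176.7] 0.71 gutter mm [76.9  1.6 25. ] saddle x -0.8
```

View pics/k_top.png

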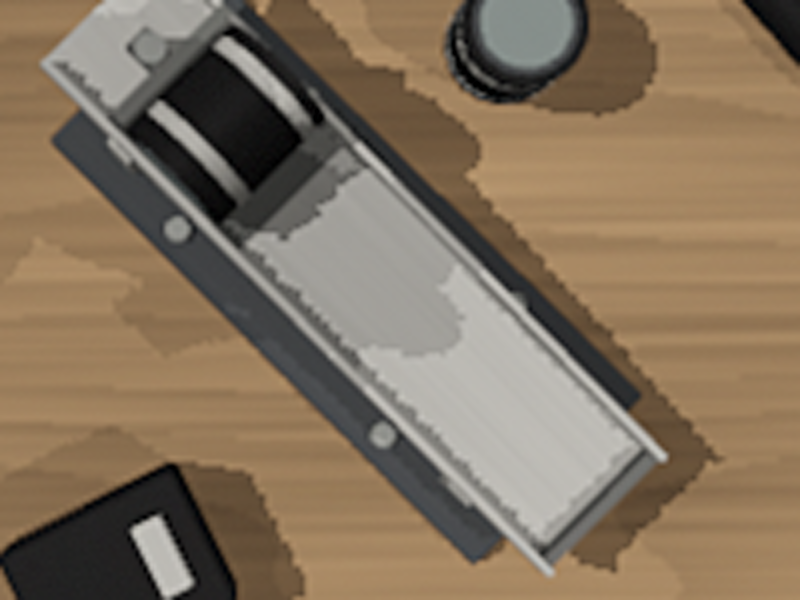

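View pics/k_scene.png

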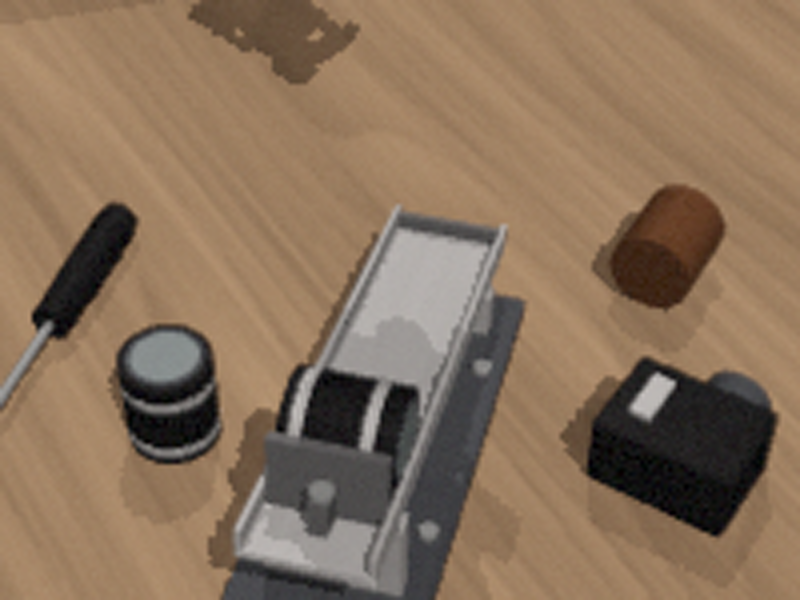

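The barrel is unchanged in the seat at top crop (228, 125), with the kerb wedge showing behind it. The spare, camera module, screwdriver and brown cylinder sit at the same pixels as before, and the arm is clear. I'm handing in.

```bash
python3 -c "
from bench import *
print(order.sign_off())"
```

```text
the job is handed in; nothing more can be done
None
```

I pushed the barrel up the gutter and over the kerb with the shut fingertips, and it dropped into the seat by itself. I then backed off downhill, rose clear and handed in at about 11.7 s.

**Last checks**
- **Barrel:** the network put its centre at saddle x of about -0.8 mm and y of about 1.6 mm. It was at the same pixels in the top view before and after I let go.
- **Bystanders:** the spare barrel, camera module and brown look-alike look unmoved in the final pictures. The screwdriver was only partly inside those crops, and that part looks unmoved.
- **Force:** the wrist force readings at the end of each move were about 1 N or less, which is within the noise. I inferred contact on the kerb from the barrel staying ahead of the finger in the pictures, because the force reading was too small to show it.

**What disagreed**
- **Fingertips:** both cameras showed the shut fingertips about 5–10 mm behind the reported TCP. The text says 19 mm ahead. I set the finger height by the pictures.
- **Saddle position:** the stop edge in the wrist view suggested the saddle is 2–3 mm further downhill than my fit from the first pictures. Measured against the stop itself, the barrel was at about +0.5 mm, still inside the allowed range.

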